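# Take the cover off a bench compressor

### The job

Loosen the two captive wing-head thumbscrews on the compressor's cover plate one after the other, turning each anticlockwise as far as it goes. Then lift the cover free by its handle, lay it flat in the middle of the green gridded cutting mat, setting it down gently rather than dropping it, and let go.

Things in the scene. Friction and masses are not known exactly. Their poses are not given: they have to be found in the camera images.
- cover: Loose aluminium cover plate, 110 (x) x 220 (y) x 4 mm, 0.2 to 0.4 kg, level in the rim of the fixed grey compressor case (134 x 244, 74 mm tall). Origin: centre of its underside, 70 mm above the bench at first; z up, y along its long side. Slots 45 (x) x 23 mm (y) at y = +85 and -85 mm pass over the screws only when both wings lie along x; 2 mm play; clear after rising 35 mm.
- handle (a point): Middle of the cover's grip bar, 30 mm straight above the cover's origin. A black bridge handle: the bar is 44 mm long along the cover's y, 12 mm wide (x) and 12 mm high (24 to 36 mm above the origin), on a leg at each end. Axes as the cover's.
- screw_left (a joint): Captive thumbscrew of the case, at x 0, y +85 mm in the seated cover's frame (left seen from the robot). Head: steel wing bar 34 long, 10 wide, 24 mm high, underside 7, top 31 mm above the cover's origin, turning about a vertical axis through its middle. Rad, anticlockwise from above: 0 tight, 1.4 loose (stop, bar along cover x; at q it lies 1.4 - q clockwise of that). Starts 0 to 0.3.
- screw_right (a joint): The same kind of thumbscrew at x 0, y -85 mm in the seated cover's frame (right seen from the robot), same size, values and direction. Both turn with light friction (0.05 N m), stay where they are left, count as loosened above 1.15 rad, and stay on the case when the cover is lifted off.
- mat: The green cutting mat with a printed grid, 200 (x) x 280 (y) x 3 mm, fixed flat on the bench beside the compressor. Origin: centre of its underside, on the bench; its top is 3 mm higher. z is up, y along its long side.

How it is judged:
By the outcome, as a careful person would: the job done as asked, in the order asked, and still so for the second after the job is handed in, with the robot touching nothing.
It also fails if it takes over 61 s, if anything falls off the work surface, if the arm or the gripper's body presses on something with over 40 N, if the wrist force passes 120 N, or if a joint passes its speed limit or range.

### The arm

A 6-joint arm with a two-finger parallel gripper is mounted at the origin on the work surface. World frame = base frame: x ahead of the robot, y to its left, z up, the work surface at z = 0. Lengths are in m, angles in rad, forces in N, time in s.
With the tool pointing down it reaches from about 0.3 to 0.775 m from the base axis. Payload 14.6 kg.
Tool frame: the origin (TCP) lies midway between the tips of the shut fingers; the grasp point (between the pads) lies 19 mm behind it; z points along the fingers, y is the line along which they close (so a half turn about z gives the same grasp; the last joint's range is limited). The gripper opens to 94 mm and grips with 3 to 60 N. Pads are 16 mm wide; open, the fingers measure 119 mm over their backs; the gripper's body (75 mm by 177 mm) begins 78 mm behind the grasp point.
Start: joints at [1.188, 0.3, 1.521, -0, 1.321, -0.067], TCP at [0.171, 0.523, 0.205] pointing down, gripper open.
Joint ranges: [-3.03, 3.03], [-0.79, 2.21], [0.23, 2.52], [-1.04, 4.18], [0, 3.07], [-2.55, 2.55]. Speed limits (rad/s): [2.22, 2.22, 2.57, 3.14, 3.14, 3.14].

### API

Orientations are given as [roll, pitch, yaw] about the fixed x, y, z axes, in that order (R = Rz(yaw) Ry(pitch) Rx(roll)).
In Python, from station import ctrl gives the robot as it stands. The module is installed in compiled form; this text tells all that it offers.
- The arm moves only by the tool servo_tool, never from a script. Its argument "plan" is a list of rows, each a list of 7 numbers: the opening in per cent of the stroke, from 0 (shut) to 100 (fully open), then the shift along the tool's x, y, z in m, then the turn, a rotation vector about the tool's x, y, z in rad. A call has exactly 8 rows; each row shifts and turns the commanded pose from where the row before left it, along the tool's axes as they then stand; what a row does not reach is not made up. A row lasts 1/8 s, in which the tool goes at most 62.5 mm and 10.7 degrees, less where a joint would pass 70% of its speed; a pose out of reach is approached as far as the arm can. A call with a gripper value outside its range is refused whole. The fingers move at their own pace and stop on an object; "force" is the grip in N (left out, the last holds). Time passes only in rows, so rows that do not move let the fingers close, or fill a call up. It gives the time, the measured TCP pose, the force, the opening and the grip force at its end, in the units of the state.
- ctrl.get_obs(): the state, without advancing time (a new reading comes with each control period).
- ctrl.camera(name): name is "scene" or "top" or "wrist"; returns a dict with "pixels" (400x640x3 uint8, red, green, blue), "z_map" (400x640 float32, m along the optical axis (not along the pixel's ray), 0 where there is no reading), "mtx" (3x3 intrinsics, pixels), "pose" (4x4, takes a point from camera to world coordinates). Camera axes: x right, y up, looking along -z (the intrinsics and any distortion apply to the point x, -y, -z); pixel columns grow to the right and rows downward; lengths in m; the calibration is good to about 2 mm. A picture is of the moment at which its call begins.
- ctrl.hand_in(): hands the job in; it is judged then, once.
The state is a dict: "time_s": time; "qpos": joint angles; "joint_vel": joint speeds; "tau": joint torques, N m; "ee_pos": TCP position; "eef_rot": TCP orientation; "force": force on the tool from outside, world axes, zero at the start; "moment": the same for the moment, N m; "grip_width": finger opening in m; "grip_force": force on a finger pad.
Only numpy, scipy, OpenCV 4.12 (cv2) and the standard library are available. Lean on these libraries where they do the work, as an engineer would, in place of code of your own. Each camera call takes 0.05 s, during which the arm holds its last target. There are 200 camera calls.

## Working session

There is one attempt and no reset: what is moved stays moved. The work goes in short steps, Python scripts to look and compute and a tool call to move; the robot and the scene stay as the last step left them, time stands still between calls to the robot, and variables do not carry over. Pictures are saved under pics/ and viewed, at most 10 in all, crops included, and the job is handed in when it is done.

Besides the shell and the picture viewer there is one more tool, called after "Request:" in YAML: its name, and indented under it one key for each argument. servo_tool: Moves the arm, as the interface text tells. Its arguments: {"type":"object","properties":{"plan":{"type":"array","items":{"type":"array","items":{"type":"number"}}},"force":{"type":"number"}},"required":["plan"]}

```bash
mkdir -p pics; ls; python3 - <<'E'
from station import ctrl
import cv2,numpy as np
o=ctrl.get_obs();print(o)
c=ctrl.camera("top");d=ctrl.camera("scene")
for n,k in(("top",c),("scene",d)):
    cv2.imwrite(f"pics/{n}0.png",k["pixels"][:,:,::-1]);print(k["mtx"],k["pose"].round(4));np.savez(f"{n}0.npz",**k)
E
```

```text
pics
{'time_s': 0.0, 'qpos': array([ 1.18838371e+00,  3.00477329e-01,  1.52155943e+00,  3.20361793e-05,
        1.32070942e+00, -6.65988408e-02]), 'joint_vel': array([ 1.30240141e-03, -3.65044010e-05,  1.76192177e-04, -9.88778296e-04,
       -4.52328225e-04,  9.51413548e-05]), 'tau': array([ 9.66912557e-04, -5.31803298e+01, -3.52722323e+01,  7.08350586e-02,
        2.44040682e-02, -5.50211814e-05]), 'ee_pos': array([0.17072294, 0.52256289, 0.20489208]), 'eef_rot': array([-3.14044375e+00, -1.07728562e-04,  2.82577087e+00]), 'force': array([-0.48925898,  0.10010099, -0.78780116]), 'moment': array([ 0.02292389, -0.01060903, -0.05081777]), 'grip_force': 0.0, 'grip_width': 0.09365209294833031}
[[464.37907794   0.         320.24768708]
 [  0.         464.37907794 194.04499921]
 [  0.           0.           1.        ]] [[-0.0122  0.9898 -0.1419  0.3833]
 [-0.9998 -0.01    0.0162 -0.0055]
 [ 0.0146  0.1421  0.9897  1.1034]
 [ 0.      0.      0.      1.    ]]
[[434.06413659   0.         322.41402508]
 [  0.         434.06413659 201.18408448]
 [  0.           0.           1.        ]] [[-0.2056 -0.8355  0.5095  0.9951]
 [ 0.9785 -0.1675  0.1202  0.0933]
 [-0.0151  0.5233  0.852   0.8141]
 [ 0.      0.      0.      1.    ]]
```

View pics/top0.png

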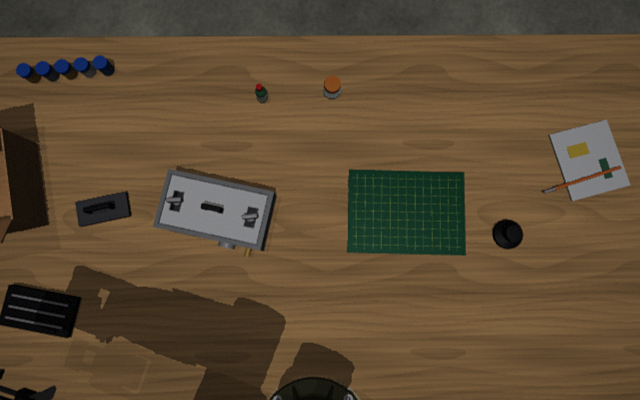

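View pics/scene0.png

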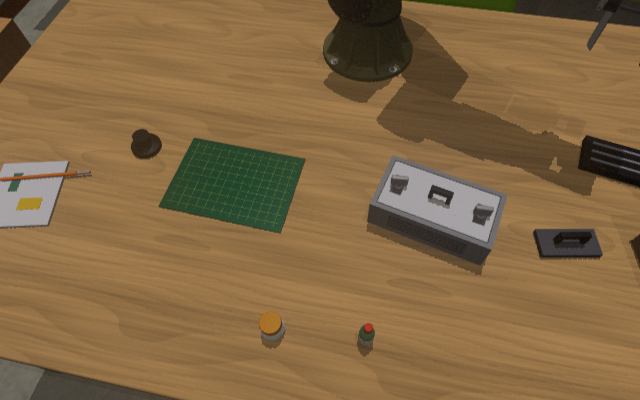

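The top view shows the case at about (215,209), with the wings near (176,200) and (250,215) and the handle at (212,208). The mat is at (407,212). A decoy handle block sits at (103,208). The scene view agrees.

```bash
cat > h.py <<'E'
import cv2,numpy as np
def world(k):
    "world points of every pixel from z_map"
    h,w=k["z_map"].shape;u,v=np.meshgrid(np.arange(w),np.arange(h));z=k["z_map"];M=k["mtx"]
    p=np.stack([(u-M[0,2])/M[0,0]*z,-(v-M[1,2])/M[1,1]*z,-z],-1)
    return p@k["pose"][:3,:3].T+k["pose"][:3,3]
def ray(k,uv,zp):
    "pixels cast onto the plane z=zp"
    uv=np.atleast_2d(uv).astype(float);M=k["mtx"]
    d=np.c_[(uv[:,0]-M[0,2])/M[0,0],-(uv[:,1]-M[1,2])/M[1,1],-np.ones(len(uv))]@k["pose"][:3,:3].T
    o=k["pose"][:3,3];return (o+d*((zp-o[2])/d[:,2])[:,None])
def rect(P):
    "centre, sides, yaw of long side"
    (c,s,a)=cv2.minAreaRect((P[:,:2]*1000).astype(np.float32));a=np.deg2rad(a)
    if s[1]>s[0]:a+=np.pi/2;s=s[::-1]
    return np.round(c,1),np.round(s,1),round((a+np.pi/2)%np.pi-np.pi/2,4)
def blobs(m,n):
    k,l,s,c=cv2.connectedComponentsWithStats(m.astype(np.uint8))
    return [l==i for i in range(1,k) if s[i,4]>=n]
E
python3 - <<'E'
from h import *
for n in("top","scene"):
    k=dict(np.load(n+"0.npz"));W=world(k);px=k["pixels"].astype(int)
    g=(px[...,1]>1.4*px[...,0])&(px[...,1]>px[...,2]*1.1)&(px[...,1]>35)
    for b in blobs(g,1500):
        v,u=np.nonzero(b);print(n,"mat",rect(ray(k,np.c_[u,v],.003)),np.median(W[b][:,2]))
    near=np.hypot(W[...,0]-.39,W[...,1]-.22)<.2
    for b in blobs(near&(W[...,2]>.06)&(W[...,2]<.12),300):
        print("case",rect(W[b]),W[b][:,2].min(),W[b][:,2].max(),np.median(W[b][:,2]))
    for b in blobs(near&(W[...,2]>.09)&(W[...,2]<.13),8):
        print(" top",b.sum(),rect(W[b]),np.median(W[b][:,2]))
    for b in blobs(near&(px.min(-1)>110)&(W[...,2]>.06),300):
        v,u=np.nonzero(b);print(" plate",b.sum(),rect(ray(k,np.c_[u,v],.074)))
E
```

```text
top mat (array([ 497. , -227.9]), array([277.7, 197.8]), np.float64(1.537)) 0.001899886618026092
case (array([499.8, 215.3]), array([244.6, 134.3]), np.float64(1.3443)) 0.06052185678459421 0.10957941115781433 0.07275438440644866
 top 75 (array([517.6, 297.1]), array([33.5,  8.9]), np.float64(1.5577)) 0.09867490216448593
 top 124 (array([499.4, 215. ]), array([44.4, 11.9]), np.float64(1.3387)) 0.10386348519494065
 top 77 (array([480.6, 131.8]), array([32.8, 10.3]), np.float64(-1.4687)) 0.09905197713929703
 plate 4024 (array([500.4, 215.5]), array([218.8, 109.6]), np.float64(1.3446))
scene mat (array([ 498.6, -229. ]), array([277.7, 198. ]), np.float64(1.535)) 0.0024218789792110895
case (array([501.9, 215.2]), array([244.3, 138.4]), np.float64(1.3425)) 0.06001545059438107 0.10858687711718362 0.07354208493912273
 top 112 (array([484.3, 132.3]), array([33.2, 11.9]), np.float64(-1.4537)) 0.09874761777250063
 top 198 (array([502.9, 215. ]), array([43.7, 13.3]), np.float64(1.3477)) 0.10422950726363056
 top 123 (array([522.4, 297.8]), array([33.4, 11.6]), np.float64(-1.561)) 0.09881211838532689
 plate 4294 (array([501.4, 215.1]), array([220.9, 110.9]), np.float64(1.3439))
```

```bash
cat > plan.py <<'E'
import sys,numpy as np
from station import ctrl
def to(x,y,z,yaw,n,p=None,w=None):
    "per-row tool shifts/turn for a straight move in n rows, tool down"
    if p is None: o=ctrl.get_obs();p=o["ee_pos"];w=o["eef_rot"][2]
    d=(np.array([x,y,z])-p)/n;t=(yaw-w+np.pi)%(2*np.pi)-np.pi;t/=n
    for i in range(n):
        a=w+i*t;c,s=np.cos(a),np.sin(a)
        print([round(c*d[0]+s*d[1],4),round(s*d[0]-c*d[1],4),round(-d[2],4),0,0,round(-t,4)])
if __name__=="__main__": a=list(map(float,sys.argv[1:]));to(*a[:4],int(a[4]))
E
python3 plan.py .520 .2975 .19 1.56 8
```

```text
[np.float64(-0.0502), np.float64(-0.0132), np.float64(0.0019), 0, 0, np.float64(0.1582)]
[np.float64(-0.0517), np.float64(-0.0051), np.float64(0.0019), 0, 0, np.float64(0.1582)]
[np.float64(-0.0518), np.float64(0.0031), np.float64(0.0019), 0, 0, np.float64(0.1582)]
[np.float64(-0.0507), np.float64(0.0112), np.float64(0.0019), 0, 0, np.float64(0.1582)]
[np.float64(-0.0483), np.float64(0.0191), np.float64(0.0019), 0, 0, np.float64(0.1582)]
[np.float64(-0.0447), np.float64(0.0265), np.float64(0.0019), 0, 0, np.float64(0.1582)]
[np.float64(-0.04), np.float64(0.0332), np.float64(0.0019), 0, 0, np.float64(0.1582)]
[np.float64(-0.0342), np.float64(0.0391), np.float64(0.0019), 0, 0, np.float64(0.1582)]
```

Request:
servo_tool:
  plan:
    - [45,-0.05,-0.013,0.002,0,0,0.158]
    - [45,-0.052,-0.005,0.002,0,0,0.158]
    - [45,-0.052,0.003,0.002,0,0,0.158]
    - [45,-0.051,0.011,0.002,0,0,0.158]
    - [45,-0.048,0.019,0.002,0,0,0.158]
    - [45,-0.045,0.026,0.002,0,0,0.158]
    - [45,-0.04,0.033,0.002,0,0,0.158]
    - [45,-0.034,0.039,0.002,0,0,0.158]
  force: 15

```text
time_s: 1.1
ee_pos: [0.521, 0.2963, 0.1891]
eef_rot: [-3.141, 0.0, 1.556]
force: [0.3, -0.4, -0.4]
grip_width: 0.0425
grip_force: 0.0
```

```bash
sed -i 's/print(\[round.*/print(np.round([c*d[0]+s*d[1],s*d[0]-c*d[1],-d[2],0,0,-t],4).tolist())/' plan.py
python3 - <<'E'
from station import ctrl
from h import *
k=ctrl.camera("wrist");cv2.imwrite("pics/w1.png",k["pixels"][:,:,::-1])
o=ctrl.get_obs();print(o["ee_pos"],o["eef_rot"],o["qpos"],o["force"],k["pose"][:3,3])
W=world(k);near=np.hypot(W[...,0]-.5,W[...,1]-.22)<.15
for b in blobs(near&(W[...,2]>.092)&(W[...,2]<.115),60):
    print(b.sum(),rect(W[b]),np.median(W[b][:,2]))
E
```

```text
[0.52480549 0.29286964 0.1884226 ] [3.14145079e+00 1.26658908e-03 1.54506177e+00] [ 4.48606140e-01  4.27304992e-01  1.38844063e+00 -1.22806841e-03
  1.32629952e+00  4.74638152e-01] [ 3.76459874 -3.72634079  0.08669032] [0.52115955 0.36380157 0.36757067]
442 (array([520.1, 299.9]), array([34.3, 10. ]), np.float64(-1.5338)) 0.09980960350788201
374 (array([503.4, 227.4]), array([24.8, 12. ]), np.float64(1.3448)) 0.10469232789981905
210 (array([481.5, 142.2]), array([19.7, 10.2]), np.float64(-1.4706)) 0.09914054980913645
```

View pics/w1.png

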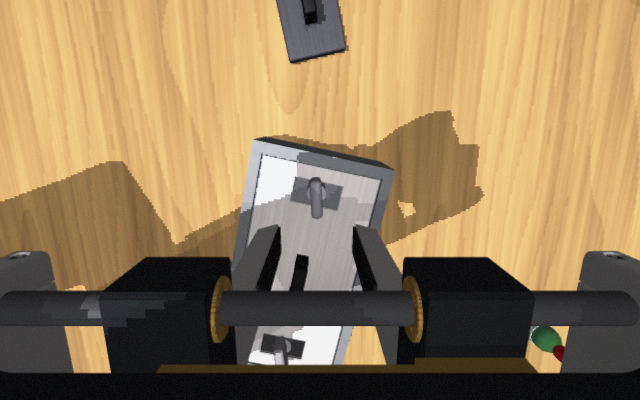

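The wrist view shows the left wing at about (317,197), lying nearly along the image vertical. The handle and right wing are partly hidden behind the gripper. I'll let the arm settle next.

Request:
servo_tool:
  plan:
    - [45,0,0,0,0,0,0]
    - [45,0,0,0,0,0,0]
    - [45,0,0,0,0,0,0]
    - [45,0,0,0,0,0,0]
    - [45,0,0,0,0,0,0]
    - [45,0,0,0,0,0,0]
    - [45,0,0,0,0,0,0]
    - [45,0,0,0,0,0,0]

```text
time_s: 2.15
ee_pos: [0.5198, 0.2975, 0.1894]
eef_rot: [-3.142, 0.0, 1.562]
force: [-0.5, 0.4, 0.2]
grip_width: 0.0424
grip_force: 0.0
```

```bash
python3 - <<'E'
from station import ctrl
from h import *
k=ctrl.camera("wrist")
o=ctrl.get_obs();print(o["ee_pos"],o["eef_rot"],o["force"])
W=world(k);near=np.hypot(W[...,0]-.5,W[...,1]-.22)<.15
for b in blobs(near&(W[...,2]>.092)&(W[...,2]<.115),60):
    print(b.sum(),rect(W[b]),np.median(W[b][:,2]))
E
python3 plan.py .520 .2985 .081 1.576 8
```

```text
[0.51976449 0.2974962  0.18944973] [-3.14157158e+00 -5.32615428e-06  1.56177508e+00] [-0.45716789  0.2163525   1.05689722]
436 (array([520.1, 300.1]), array([34.1, 10. ]), np.float64(-1.5351)) 0.09967450199637906
359 (array([503.4, 227.3]), array([24.9, 12. ]), np.float64(1.3463)) 0.10467521061946056
209 (array([481.4, 141.7]), array([22.9, 10.1]), np.float64(-1.4746)) 0.09906021918612679
[0.0001, 0.0, 0.0136, 0.0, 0.0, -0.0018]
[0.0001, 0.0, 0.0136, 0.0, 0.0, -0.0018]
[0.0001, 0.0, 0.0136, 0.0, 0.0, -0.0018]
[0.0001, 0.0, 0.0136, 0.0, 0.0, -0.0018]
[0.0001, 0.0, 0.0136, 0.0, 0.0, -0.0018]
[0.0001, 0.0, 0.0136, 0.0, 0.0, -0.0018]
[0.0001, 0.0, 0.0136, 0.0, 0.0, -0.0018]
[0.0001, 0.0, 0.0136, 0.0, 0.0, -0.0018]
```

Request:
servo_tool:
  plan:
    - [45,0.001,0,0.018,0,0,-0.02]
    - [45,0,0,0.018,0,0,-0.02]
    - [45,0,0,0.018,0,0,0]
    - [45,0,0,0.018,0,0,0]
    - [45,0,0,0.018,0,0,0]
    - [45,0,0,0.0185,0,0,0]
    - [45,0,0,0,0,0,0]
    - [45,0,0,0,0,0,0]

```text
time_s: 3.2
ee_pos: [0.5201, 0.2987, 0.0815]
eef_rot: [3.141, -0.0, 1.602]
force: [0.2, 0.3, -0.1]
grip_width: 0.0424
grip_force: 0.0
```

Request:
servo_tool:
  plan:
    - [0,0,0,0,0,0,0]
    - [0,0,0,0,0,0,0]
    - [0,0,0,0,0,0,0]
    - [0,0,0,0,0,0,0]
    - [0,0,0,0,0,0,0]
    - [0,0,0,0,0,0,0]
    - [0,0,0,0,0,0,0]
    - [0,0,0,0,0,0,0]

```text
time_s: 4.2
ee_pos: [0.5206, 0.2986, 0.0812]
eef_rot: [3.14, -0.0, 1.602]
force: [5.8, 1.3, -2.3]
grip_width: 0.0099
grip_force: 15.0
```

Request:
servo_tool:
  plan:
    - [0,0,0,0,0,0,-0.16]
    - [0,0,0,0,0,0,-0.18]
    - [0,0,0,0,0,0,-0.18]
    - [0,0,0,0,0,0,-0.18]
    - [0,0,0,0,0,0,-0.18]
    - [0,0,0,0,0,0,-0.18]
    - [0,0,0,0,0,0,-0.18]
    - [0,0,0,0,0,0,-0.05]

```text
time_s: 5.2
ee_pos: [0.521, 0.2989, 0.0813]
eef_rot: [3.139, 0.003, 2.895]
force: [8.9, 3.7, -4.9]
grip_width: 0.01
grip_force: 15.0
```

Request:
servo_tool:
  plan:
    - [0,0,0,0,0,0,-0.02]
    - [0,0,0,0,0,0,0]
    - [0,0,0,0,0,0,0]
    - [0,0,0,0,0,0,0]
    - [0,0,0,0,0,0,0]
    - [0,0,0,0,0,0,0]
    - [0,0,0,0,0,0,0]
    - [0,0,0,0,0,0,0]

```text
time_s: 6.2
ee_pos: [0.521, 0.299, 0.0813]
eef_rot: [3.139, 0.003, 2.912]
force: [9.4, 3.4, -5.5]
grip_width: 0.01
grip_force: 15.0
```

```bash
python3 -c "
from station import ctrl
o=ctrl.get_obs();print(o)"
```

```text
{'time_s': 6.2, 'qpos': array([ 4.60045604e-01,  5.32720092e-01,  1.49655084e+00, -1.91286673e-04,
        1.10874582e+00, -8.80773467e-01]), 'joint_vel': array([-0.00050359, -0.00060956, -0.00022113, -0.00070257, -0.00130902,
       -0.00091149]), 'tau': array([ 7.93816745e-01, -6.41651559e+01, -2.87887967e+01,  2.12226477e-01,
        2.61327960e+00,  3.58375713e-03]), 'ee_pos': array([0.5210264 , 0.29896651, 0.08125373]), 'eef_rot': array([3.13944869e+00, 2.86703103e-03, 2.91169729e+00]), 'force': array([ 9.38130292,  3.43287326, -5.51651597]), 'moment': array([ 0.66729041, -1.72746808, -0.01556455]), 'grip_force': 14.998117089271545, 'grip_width': 0.01004399531676857}
```

Request:
servo_tool:
  plan:
    - [0,0,0,0,0,0,-0.03]
    - [0,0,0,0,0,0,0]
    - [0,0,0,0,0,0,-0.02]
    - [0,0,0,0,0,0,0]
    - [0,0,0,0,0,0,0]
    - [0,0,0,0,0,0,0]
    - [0,0,0,0,0,0,0]
    - [0,0,0,0,0,0,0]

```text
time_s: 7.2
ee_pos: [0.521, 0.299, 0.0813]
eef_rot: [3.14, 0.003, 2.961]
force: [8.7, 3.8, -4.6]
grip_width: 0.0102
grip_force: 15.4
```

```bash
python3 -c "
from station import ctrl
o=ctrl.get_obs();print(o['eef_rot'],o['moment'],o['force'])"
```

```text
[3.13955099e+00 2.67778752e-03 2.96121284e+00] [ 0.70556367 -1.55217333 -0.3348863 ] [ 8.73966199  3.78703407 -4.59106659]
```

The moment about z shows the stop has been reached, so I'll release and rise.

Request:
servo_tool:
  plan:
    - [45,0,0,0,0,0,0]
    - [45,0,0,0,0,0,0]
    - [45,0,0,0,0,0,0]
    - [45,0,0,0,0,0,0]
    - [45,0,0,-0.02,0,0,0]
    - [45,0,0,-0.03,0,0,0]
    - [45,0,0,-0.03,0,0,0]
    - [45,0,0,-0.02,0,0,0]

```text
time_s: 8.2
ee_pos: [0.5199, 0.2986, 0.1825]
eef_rot: [3.141, 0.001, 2.962]
force: [-0.0, 0.1, -0.0]
grip_width: 0.0424
grip_force: 0.0
```

```bash
python3 plan.py .4815 .133 .181 1.67 8
```

```text
[0.001, -0.0212, 0.0002, 0.0, 0.0, 0.1615]
[-0.0024, -0.0211, 0.0002, 0.0, 0.0, 0.1615]
[-0.0058, -0.0205, 0.0002, 0.0, 0.0, 0.1615]
[-0.009, -0.0193, 0.0002, 0.0, 0.0, 0.1615]
[-0.012, -0.0176, 0.0002, 0.0, 0.0, 0.1615]
[-0.0146, -0.0154, 0.0002, 0.0, 0.0, 0.1615]
[-0.0169, -0.0129, 0.0002, 0.0, 0.0, 0.1615]
[-0.0188, -0.01, 0.0002, 0.0, 0.0, 0.1615]
```

Request:
servo_tool:
  plan:
    - [45,0.001,-0.021,0,0,0,0.1615]
    - [45,-0.002,-0.021,0,0,0,0.1615]
    - [45,-0.006,-0.0205,0,0,0,0.1615]
    - [45,-0.009,-0.0195,0,0,0,0.1615]
    - [45,-0.012,-0.0175,0,0,0,0.1615]
    - [45,-0.0145,-0.0155,0,0,0,0.1615]
    - [45,-0.017,-0.013,0,0,0,0.1615]
    - [45,-0.019,-0.01,0,0,0,0.1615]

```text
time_s: 9.2
ee_pos: [0.4808, 0.1321, 0.181]
eef_rot: [3.141, 0.0, 1.664]
force: [0.2, 0.0, -0.3]
grip_width: 0.0423
grip_force: 0.0
```

Request:
servo_tool:
  plan:
    - [45,0,0,0,0,0,0]
    - [45,0,0,0,0,0,0]
    - [45,0,0,0,0,0,0]
    - [45,0,0,0,0,0,0]
    - [45,0,0,0,0,0,0]
    - [45,0,0,0,0,0,0]
    - [45,0,0,0,0,0,0]
    - [45,0,0,0,0,0,0]

```text
time_s: 10.2
ee_pos: [0.481, 0.1327, 0.1809]
eef_rot: [-3.142, 0.0, 1.67]
force: [0.4, -0.0, 0.7]
grip_width: 0.0421
grip_force: 0.0
```

```bash
cat > look.py <<'E'
from station import ctrl
from h import *
for n in("wrist","top","scene"):
    k=ctrl.camera(n);W=world(k);near=np.hypot(W[...,0]-.5,W[...,1]-.22)<.15
    if n=="wrist":cv2.imwrite("pics/w2.png",k["pixels"][:,:,::-1])
    for b in blobs(near&(W[...,2]>.092)&(W[...,2]<.115),50):
        print(n,b.sum(),rect(W[b]),np.median(W[b][:,2]))
o=ctrl.get_obs();print(o["ee_pos"],o["eef_rot"])
E
python3 look.py
```

```text
wrist 82 (array([529.1, 293.1]), array([13.5,  2.5]), np.float64(-0.0473)) 0.09616387496677936
wrist 970 (array([500.9, 217.2]), array([44.1, 12.1]), np.float64(1.3489)) 0.10501456455273919
wrist 463 (array([482.1, 134.5]), array([34.1,  9.3]), np.float64(-1.4724)) 0.09972199914673663
scene 101 (array([484.4, 132.3]), array([33.1, 11.2]), np.float64(-1.4187)) 0.09911152951483215
scene 189 (array([502.6, 215.1]), array([43.8, 14.3]), np.float64(1.3585)) 0.10423866965404682
scene 94 (array([522.3, 297.6]), array([33.9, 10.4]), np.float64(-0.2192)) 0.09978292850951881
[0.48099457 0.13273378 0.18096063] [ 3.14157636e+00 -4.34942297e-05  1.66976860e+00]
```

The left wing now lies at -0.22 rad, which is along cover x. I'll descend on the right one.

Request:
servo_tool:
  plan:
    - [45,0.001,0.0013,0.016,0,0,0]
    - [45,0,0,0.018,0,0,0]
    - [45,0,0,0.018,0,0,0]
    - [45,0,0,0.018,0,0,0]
    - [45,0,0,0.018,0,0,0]
    - [45,0,0,0.0118,0,0,0]
    - [45,0,0,0,0,0,0]
    - [45,0,0,0,0,0,0]

```text
time_s: 11.35
ee_pos: [0.4825, 0.1339, 0.0816]
eef_rot: [3.141, -0.0, 1.67]
force: [0.2, 0.4, -0.1]
grip_width: 0.0423
grip_force: 0.0
```

Request:
servo_tool:
  plan:
    - [0,0,0,0,0,0,0]
    - [0,0,0,0,0,0,0]
    - [0,0,0,0,0,0,0]
    - [0,0,0,0,0,0,0]
    - [0,0,0,0,0,0,0]
    - [0,0,0,0,0,0,0]
    - [0,0,0,0,0,0,0]
    - [0,0,0,0,0,0,0]

```text
time_s: 12.35
ee_pos: [0.4824, 0.1339, 0.0813]
eef_rot: [3.141, -0.0, 1.67]
force: [2.8, 0.7, 0.1]
grip_width: 0.0099
grip_force: 15.0
```

Request:
servo_tool:
  plan:
    - [0,0,0,0,0,0,-0.1]
    - [0,0,0,0,0,0,-0.17]
    - [0,0,0,0,0,0,-0.18]
    - [0,0,0,0,0,0,-0.18]
    - [0,0,0,0,0,0,-0.18]
    - [0,0,0,0,0,0,-0.18]
    - [0,0,0,0,0,0,-0.18]
    - [0,0,0,0,0,0,-0.06]

```text
time_s: 13.35
ee_pos: [0.482, 0.1336, 0.0812]
eef_rot: [-3.141, -0.0, 2.903]
force: [-0.3, -2.4, 4.2]
grip_width: 0.0096
grip_force: 15.0
```

Request:
servo_tool:
  plan:
    - [0,0,0,0,0,0,-0.03]
    - [0,0,0,0,0,0,0]
    - [0,0,0,0,0,0,-0.02]
    - [0,0,0,0,0,0,0]
    - [0,0,0,0,0,0,-0.01]
    - [0,0,0,0,0,0,0]
    - [0,0,0,0,0,0,0]
    - [0,0,0,0,0,0,0]

```text
time_s: 14.35
ee_pos: [0.482, 0.1336, 0.0812]
eef_rot: [-3.141, -0.0, 2.958]
force: [-3.1, -4.2, 5.6]
grip_width: 0.01
grip_force: 15.4
```

```bash
python3 -c "
from station import ctrl
o=ctrl.get_obs();print(o['eef_rot'],o['moment'],o['force'])"
```

```text
[-3.14112077e+00 -4.03262349e-04  2.95828199e+00] [-0.7949084   0.37482914 -0.25699479] [-3.11793052 -4.24605613  5.60242024]
```

Stop reached on the right screw too. Releasing and rising.

Request:
servo_tool:
  plan:
    - [45,0,0,0,0,0,0]
    - [45,0,0,0,0,0,0]
    - [45,0,0,0,0,0,0]
    - [45,0,0,0,0,0,0]
    - [45,0,0,-0.02,0,0,0]
    - [45,0,0,-0.03,0,0,0]
    - [45,0,0,-0.03,0,0,0]
    - [45,0,0,-0.02,0,0,0]

```text
time_s: 15.35
ee_pos: [0.4824, 0.1339, 0.1826]
eef_rot: [3.141, 0.001, 2.96]
force: [0.2, 0.8, -0.2]
grip_width: 0.042
grip_force: 0.0
```

```bash
python3 plan.py .5015 .216 .181 1.346 9
```

```text
[-0.0004, 0.0094, 0.0002, 0.0, 0.0, 0.1793]
[0.0012, 0.0093, 0.0002, 0.0, 0.0, 0.1793]
[0.0029, 0.0089, 0.0002, 0.0, 0.0, 0.1793]
[0.0044, 0.0083, 0.0002, 0.0, 0.0, 0.1793]
[0.0058, 0.0073, 0.0002, 0.0, 0.0, 0.1793]
[0.007, 0.0062, 0.0002, 0.0, 0.0, 0.1793]
[0.008, 0.0048, 0.0002, 0.0, 0.0, 0.1793]
[0.0088, 0.0033, 0.0002, 0.0, 0.0, 0.1793]
[0.0092, 0.0017, 0.0002, 0.0, 0.0, 0.1793]
```

Request:
servo_tool:
  plan:
    - [45,0,0.0094,0,0,0,0.18]
    - [45,0.0012,0.0093,0,0,0,0.18]
    - [45,0.003,0.009,0,0,0,0.18]
    - [45,0.0044,0.0083,0,0,0,0.18]
    - [45,0.0058,0.0073,0,0,0,0.18]
    - [45,0.007,0.006,0,0,0,0.18]
    - [45,0.008,0.005,0,0,0,0.18]
    - [45,0.009,0.0033,0,0,0,0.18]

```text
time_s: 16.35
ee_pos: [0.4989, 0.2075, 0.1811]
eef_rot: [-3.141, 0.0, 1.514]
force: [0.5, 0.4, -0.4]
grip_width: 0.042
grip_force: 0.0
```

Request:
servo_tool:
  plan:
    - [45,0.009,0.0017,0,0,0,0.17]
    - [45,0,0,0,0,0,0]
    - [45,0,0,0,0,0,0]
    - [45,0,0,0,0,0,0]
    - [45,0,0,0,0,0,0]
    - [45,0,0,0,0,0,0]
    - [45,0,0,0,0,0,0]
    - [45,0,0,0,0,0,0]

```text
time_s: 17.35
ee_pos: [0.501, 0.2161, 0.1811]
eef_rot: [3.142, 0.0, 1.35]
force: [1.0, -1.0, -0.6]
grip_width: 0.0424
grip_force: 0.0
```

```bash
python3 look.py
```

```text
wrist 551 (array([519.8, 299.7]), array([33.7,  9. ]), np.float64(-0.2224)) 0.09978296317013363
wrist 798 (array([501.1, 217.2]), array([43.9, 11.8]), np.float64(1.3471)) 0.10498883698447073
wrist 72 (array([483.2, 139.1]), array([32. ,  2.3]), np.float64(-0.2363)) 0.09424881102408192
top 67 (array([497.3, 205.5]), array([25.3, 11.9]), np.float64(1.3444)) 0.10393303817587352
top 77 (array([480.4, 132.4]), array([33.6, 10.6]), np.float64(-0.244)) 0.0985554303650662
scene 82 (array([483.2, 132.7]), array([34.5, 10.1]), np.float64(-0.2288)) 0.09977475665486574
scene 187 (array([502.6, 215.1]), array([43.8, 14.9]), np.float64(1.3585)) 0.10465227173464686
scene 94 (array([521.9, 298. ]), array([33.5, 10.3]), np.float64(-0.2053)) 0.0993731009842368
[0.50105105 0.21607616 0.18113905] [3.14157557e+00 2.75519917e-05 1.34990437e+00]
```

View pics/w2.png

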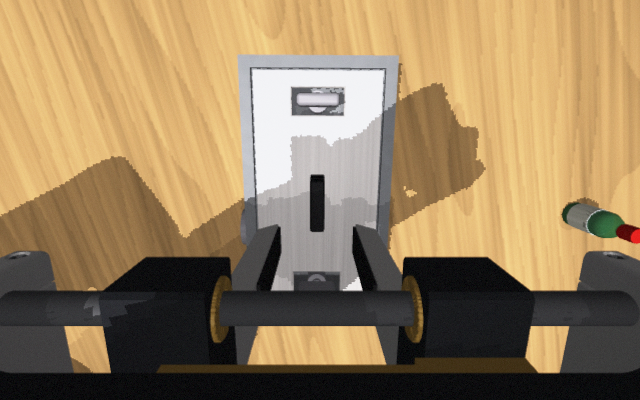

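The left wing lies along x in its slot at (318,100), and the handle is at (317,203) in line with the fingers. The depth points put the right wing along x too. I'll descend and grip the handle.

Request:
servo_tool:
  plan:
    - [45,0,0.0005,0.016,0,0,0.004]
    - [45,0,0,0.018,0,0,0]
    - [45,0,0,0.018,0,0,0]
    - [45,0,0,0.018,0,0,0]
    - [45,0,0,0.018,0,0,0]
    - [45,0,0,0.012,0,0,0]
    - [45,0,0,0,0,0,0]
    - [45,0,0,0,0,0,0]
  force: 30

```text
time_s: 18.5
ee_pos: [0.5018, 0.2161, 0.0816]
eef_rot: [3.141, -0.0, 1.346]
force: [-0.4, 0.4, -0.0]
grip_width: 0.0425
grip_force: 0.0
```

Request:
servo_tool:
  plan:
    - [0,0,0,0,0,0,0]
    - [0,0,0,0,0,0,0]
    - [0,0,0,0,0,0,0]
    - [0,0,0,0,0,0,0]
    - [0,0,0,0,0,0,0]
    - [0,0,0,0,0,0,0]
    - [0,0,0,0,0,0,0]
    - [0,0,0,0,0,0,0]

```text
time_s: 19.5
ee_pos: [0.5016, 0.216, 0.0813]
eef_rot: [3.141, -0.0, 1.346]
force: [-1.1, -1.0, 4.3]
grip_width: 0.0114
grip_force: 30.0
```

Request:
servo_tool:
  plan:
    - [0,0,0,-0.003,0,0,0]
    - [0,0,0,-0.006,0,0,0]
    - [0,0,0,-0.008,0,0,0]
    - [0,0,0,-0.008,0,0,0]
    - [0,0,0,-0.008,0,0,0]
    - [0,0,0,-0.008,0,0,0]
    - [0,0,0,-0.008,0,0,0]
    - [0,0,0,-0.004,0,0,0]

```text
time_s: 20.5
ee_pos: [0.5017, 0.216, 0.1348]
eef_rot: [3.141, -0.0, 1.346]
force: [-0.1, 0.8, -3.2]
grip_width: 0.0115
grip_force: 30.0
```

```bash
python3 plan.py .498 -.228 .165 1.536 16;python3 -c "
from station import ctrl
o=ctrl.get_obs();print(o['moment'])"
```

```text
[-0.0271, 0.006, -0.0019, 0.0, 0.0, -0.0119]
[-0.0272, 0.0056, -0.0019, 0.0, 0.0, -0.0119]
[-0.0272, 0.0053, -0.0019, 0.0, 0.0, -0.0119]
[-0.0273, 0.005, -0.0019, 0.0, 0.0, -0.0119]
[-0.0274, 0.0047, -0.0019, 0.0, 0.0, -0.0119]
[-0.0274, 0.0043, -0.0019, 0.0, 0.0, -0.0119]
[-0.0275, 0.004, -0.0019, 0.0, 0.0, -0.0119]
[-0.0275, 0.0037, -0.0019, 0.0, 0.0, -0.0119]
[-0.0275, 0.0034, -0.0019, 0.0, 0.0, -0.0119]
[-0.0276, 0.003, -0.0019, 0.0, 0.0, -0.0119]
[-0.0276, 0.0027, -0.0019, 0.0, 0.0, -0.0119]
[-0.0276, 0.0024, -0.0019, 0.0, 0.0, -0.0119]
[-0.0277, 0.0021, -0.0019, 0.0, 0.0, -0.0119]
[-0.0277, 0.0017, -0.0019, 0.0, 0.0, -0.0119]
[-0.0277, 0.0014, -0.0019, 0.0, 0.0, -0.0119]
[-0.0277, 0.0011, -0.0019, 0.0, 0.0, -0.0119]
[-0.04295211  0.06649633  0.01890873]
```

Request:
servo_tool:
  plan:
    - [0,-0.007,0.0015,-0.01,0,0,-0.012]
    - [0,-0.015,0.003,-0.01,0,0,-0.012]
    - [0,-0.027,0.005,-0.01,0,0,-0.012]
    - [0,-0.027,0.005,0,0,0,-0.012]
    - [0,-0.027,0.005,0,0,0,-0.012]
    - [0,-0.027,0.004,0,0,0,-0.012]
    - [0,-0.027,0.004,0,0,0,-0.012]
    - [0,-0.027,0.004,0,0,0,-0.012]

```text
time_s: 21.5
ee_pos: [0.5, 0.028, 0.1646]
eef_rot: [3.141, 0.0, 1.443]
force: [1.2, 0.6, -2.5]
grip_width: 0.0117
grip_force: 30.0
```

Request:
servo_tool:
  plan:
    - [0,-0.027,0.003,0,0,0,-0.012]
    - [0,-0.027,0.003,0,0,0,-0.012]
    - [0,-0.027,0.003,0,0,0,-0.012]
    - [0,-0.027,0.003,0,0,0,-0.012]
    - [0,-0.027,0.002,0,0,0,-0.012]
    - [0,-0.027,0.002,0,0,0,-0.012]
    - [0,-0.027,0.001,0,0,0,-0.012]
    - [0,-0.027,0.001,0,0,0,-0.012]

```text
time_s: 22.5
ee_pos: [0.499, -0.1888, 0.1646]
eef_rot: [3.142, 0.0, 1.539]
force: [1.0, 0.4, -2.2]
grip_width: 0.0115
grip_force: 30.0
```

```bash
python3 plan.py .498 -.228 .165 1.536 3
```

```text
[-0.0131, 0.0001, -0.0001, 0.0, 0.0, 0.0008]
[-0.0131, 0.0001, -0.0001, 0.0, 0.0, 0.0008]
[-0.0131, 0.0001, -0.0001, 0.0, 0.0, 0.0008]
```

Request:
servo_tool:
  plan:
    - [0,-0.018,0,0,0,0,0]
    - [0,-0.012,0,0,0,0,0]
    - [0,-0.006,0,0,0,0,0]
    - [0,0,0,0,0,0,0]
    - [0,0,0,0,0,0,0]
    - [0,0,0,0,0,0,0]
    - [0,0,0,0,0,0,0]
    - [0,0,0,0,0,0,0]

```text
time_s: 23.5
ee_pos: [0.4982, -0.2234, 0.1642]
eef_rot: [3.142, 0.0, 1.538]
force: [-0.3, 0.1, -2.7]
grip_width: 0.0116
grip_force: 30.0
```

```bash
cat > look2.py <<'E'
from station import ctrl
from h import *
import sys
lo,hi,nm=float(sys.argv[1]),float(sys.argv[2]),sys.argv[3]
for n in("scene","top","wrist"):
    k=ctrl.camera(n);W=world(k);px=k["pixels"].astype(int);near=(abs(W[...,0]-.498)<.15)&(abs(W[...,1]+.228)<.2)
    if n=="scene":cv2.imwrite(f"pics/{nm}.png",k["pixels"][:,:,::-1])
    m=near&(W[...,2]>lo)&(W[...,2]<hi)&(px.max(-1)-px.min(-1)<30)&(px.max(-1)>75)
    for b in blobs(m,200):
        print(n,b.sum(),rect(W[b]),np.median(W[b][:,2]))
        A=np.c_[W[b][:,:2],np.ones(b.sum())];print(" tilt",np.linalg.lstsq(A,W[b][:,2],rcond=None)[0][:2].round(4))
o=ctrl.get_obs();print(o["ee_pos"],o["eef_rot"],o["moment"])
E
python3 look2.py .14 .175 s3
```

```text
scene 3386 (array([ 498.8, -223.9]), array([221.3, 113.1]), np.float64(1.5375)) 0.15632565697864242
 tilt [ 0.0001 -0.    ]
top 1852 (array([ 498.7, -164.9]), array([110.1, 102.3]), np.float64(-0.0493)) 0.15560360230868808
 tilt [ 0.001  -0.0023]
wrist 35166 (array([ 499.1, -174.7]), array([124.9, 110.5]), np.float64(1.5374)) 0.1560785174063528
 tilt [ 0.0003 -0.0024]
wrist 465 (array([ 495.4, -290.2]), array([26.1,  9.8]), np.float64(-0.0257)) 0.15615147069618274
 tilt [0.0045 0.0418]
[ 0.49817511 -0.22353455  0.16414716] [-3.14156829e+00 -1.18547773e-05  1.53776914e+00] [-0.02465764  0.02798187 -0.00528092]
```

View pics/s3.png

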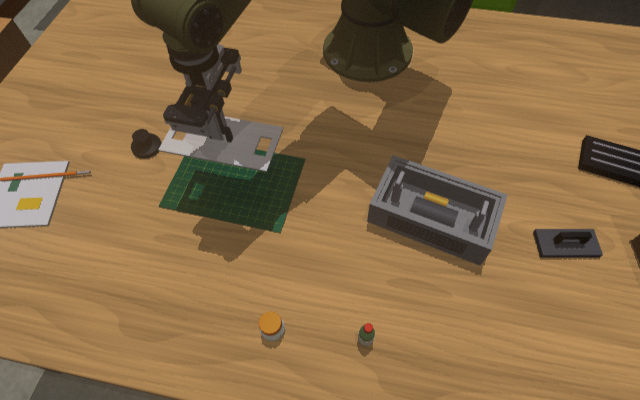

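The cover hangs level over the mat, with the case open behind it. It needs -5 mm in y. I'll lower it now, slowing near contact.

Request:
servo_tool:
  plan:
    - [0,-0.005,0,0.01,0,0,0]
    - [0,0,0,0.02,0,0,0]
    - [0,0,0,0.025,0,0,0]
    - [0,0,0,0.025,0,0,0]
    - [0,0,0,0.025,0,0,0]
    - [0,0,0,0.02,0,0,0]
    - [0,0,0,0.01,0,0,0]
    - [0,0,0,0.005,0,0,0]

```text
time_s: 24.65
ee_pos: [0.4979, -0.2287, 0.0237]
eef_rot: [-3.141, -0.0, 1.538]
force: [0.4, -0.3, -2.0]
grip_width: 0.0117
grip_force: 30.0
```

Request:
servo_tool:
  plan:
    - [0,0,0,0.001,0,0,0]
    - [0,0,0,0.001,0,0,0]
    - [0,0,0,0.001,0,0,0]
    - [0,0,0,0.001,0,0,0]
    - [0,0,0,0.001,0,0,0]
    - [0,0,0,0.001,0,0,0]
    - [0,0,0,0.001,0,0,0]
    - [0,0,0,0.001,0,0,0]

```text
time_s: 25.65
ee_pos: [0.498, -0.2286, 0.0161]
eef_rot: [-3.142, -0.0, 1.538]
force: [0.0, -0.1, -2.8]
grip_width: 0.0115
grip_force: 30.0
```

```bash
python3 look2.py 0.002 .025 s4
```

```text
scene 2571 (array([ 496.4, -233.2]), array([231.3, 121.1]), np.float64(1.5609)) 0.00813554702213215
 tilt [0.0051 0.0034]
top 1346 (array([ 499.3, -167.5]), array([111.2,  96.4]), np.float64(-0.0236)) 0.007493218571786531
 tilt [0.0028 0.0017]
wrist 35364 (array([ 498. , -179.9]), array([126.9, 112.5]), np.float64(1.5364)) 0.00792121906672591
 tilt [ 0.0004 -0.0026]
wrist 492 (array([ 495.2, -297.4]), array([26.7, 14.3]), np.float64(-0.0382)) 0.007936748702104049
 tilt [0.0105 0.2452]
[ 0.49801074 -0.2285217   0.01607928] [-3.14150637e+00 -6.54865388e-05  1.53782757e+00] [-0.10013652  0.04690163 -0.0061695 ]
```

Request:
servo_tool:
  plan:
    - [0,0,0,0.0005,0,0,0]
    - [0,0,0,0,0,0,0]
    - [0,0,0,0.0005,0,0,0]
    - [0,0,0,0,0,0,0]
    - [0,0,0,0.0003,0,0,0]
    - [0,0,0,0,0,0,0]
    - [0,0,0,0.0002,0,0,0]
    - [0,0,0,0,0,0,0]

```text
time_s: 26.8
ee_pos: [0.498, -0.2285, 0.0146]
eef_rot: [-3.142, -0.0, 1.538]
force: [0.3, -0.8, -2.5]
grip_width: 0.012
grip_force: 30.0
```

Request:
servo_tool:
  plan:
    - [0,0,0,0.0003,0,0,0]
    - [0,0,0,0,0,0,0]
    - [0,0,0,0.0003,0,0,0]
    - [0,0,0,0,0,0,0]
    - [0,0,0,0,0,0,0]
    - [0,0,0,0,0,0,0]
    - [0,0,0,0,0,0,0]
    - [0,0,0,0,0,0,0]

```text
time_s: 27.8
ee_pos: [0.498, -0.2285, 0.0143]
eef_rot: [3.142, 0.0, 1.538]
force: [-4.0, 1.3, 6.5]
grip_width: 0.0115
grip_force: 30.0
```

The force has changed sign, so the cover is on the mat. I'll let go and rise straight up.

Request:
servo_tool:
  plan:
    - [40,0,0,0,0,0,0]
    - [40,0,0,0,0,0,0]
    - [40,0,0,0,0,0,0]
    - [40,0,0,0,0,0,0]
    - [40,0,0,0,0,0,0]
    - [40,0,0,-0.005,0,0,0]
    - [40,0,0,-0.015,0,0,0]
    - [40,0,0,-0.02,0,0,0]

```text
time_s: 28.8
ee_pos: [0.498, -0.2285, 0.0552]
eef_rot: [3.142, -0.0, 1.538]
force: [-1.0, 1.1, -0.8]
grip_width: 0.0375
grip_force: 0.0
```

Request:
servo_tool:
  plan:
    - [40,0,0,-0.03,0,0,0]
    - [40,0,0,-0.03,0,0,0]
    - [40,0,0,-0.03,0,0,0]
    - [40,0.02,0,-0.02,0,0,0]
    - [40,0.03,0,0,0,0,0]
    - [40,0.03,0,0,0,0,0]
    - [40,0.02,0,0,0,0,0]
    - [40,0,0,0,0,0,0]

```text
time_s: 29.8
ee_pos: [0.5014, -0.1273, 0.1643]
eef_rot: [3.141, -0.0, 1.54]
force: [0.2, -0.1, 0.6]
grip_width: 0.0376
grip_force: 0.0
```

```bash
python3 look2.py 0.004 .015 s5; python3 - <<'E'
from h import *
from station import ctrl
k=ctrl.camera("scene");px=k["pixels"].astype(int);W=world(k)
m=(abs(W[...,0]-.498)<.15)&(abs(W[...,1]+.228)<.2)&(px.max(-1)-px.min(-1)<30)&(px.max(-1)>90)
for b in blobs(m,500):
    v,u=np.nonzero(b);print(rect(ray(k,np.c_[u,v],.007)))
E
```

```text
scene 3291 (array([ 496.3, -230.4]), array([225.3, 118.1]), np.float64(1.5424)) 0.006489391700944092
 tilt [0.0009 0.0005]
top 556 (array([ 494.4, -313.3]), array([113. ,  54.5]), np.float64(-0.0758)) 0.0063531973478941905
 tilt [-0.0025  0.0006]
wrist 8003 (array([ 498.7, -182.7]), array([130.9, 110.6]), np.float64(1.5355)) 0.006183302949916147
 tilt [0. 0.]
wrist 2232 (array([ 494.7, -316.5]), array([109.9,  43.6]), np.float64(-0.0278)) 0.006243419556054397
 tilt [0.0003 0.0023]
[ 0.50131975 -0.12904659  0.16408856] [-3.14158038e+00  1.21384636e-04  1.53747789e+00] [-0.07096678  0.06101964  0.01943458]
(array([ 497.5, -229.8]), array([221.7, 114.6]), np.float64(1.5355))
```

View pics/s5.png

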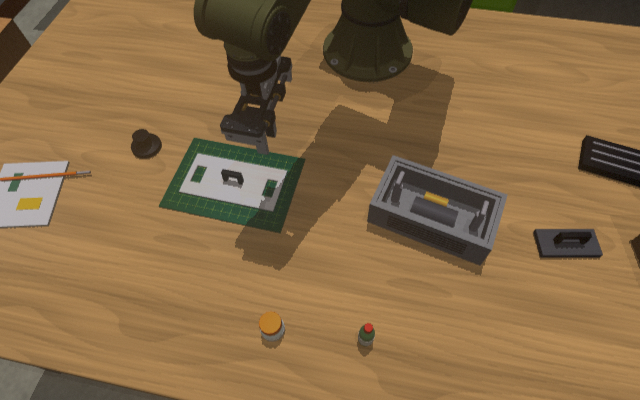

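The cover lies flat and centred on the mat at about (233,180), within about 1 mm. The gripper is clear of it and both wings stayed on the open case.

```bash
python3 -c "
from station import ctrl
print(ctrl.hand_in())"
```

```text
the job is handed in; nothing more can be done
None
```

I loosened both thumbscrews to their stops, left first. The cover now lies flat in the middle of the mat, about 1 mm off centre by the camera, and is released; I handed the job in at about 30 s, and no verdict was shown.

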